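# Close up drying bottle lids against the tray stop

### The arm

A 7-joint arm with a two-finger parallel gripper is mounted at the origin on the work surface. World frame = base frame: x ahead of the robot, y to its left, z up, the work surface at z = 0. Lengths are in m, angles in rad, forces in N, time in s.
With the tool pointing down it reaches from about 0.425 to 0.95 m from the base axis. Payload 4.7 kg.
Tool frame: the origin (TCP) lies between the finger pads; the fingertips stand 25 mm ahead of it and the grasp point (between the pads) lies 6 mm ahead of it; x points along the fingers, z is the direction in which the jaws open and shut, and the axes are right-handed (so a half turn about x gives the same grasp; the last joint's range is limited). The gripper opens to 85 mm and grips with 20 to 120 N. Pads are 22 mm wide; open, the fingers measure 114 mm over their backs; the gripper's body (76 mm by 85 mm) begins 54 mm behind the grasp point. The pads swing forward as they close: fully open they stand 13 mm farther back than shut.
Start: joints at [-1.188, 0.469, -0.049, 1.532, 0.024, 1.141, -0.082], TCP at [0.27, 0.619, 0.256] pointing down, gripper open.
Joint ranges: [-2.59, 2.59], [-0.33, 1.99], [-1.39, 1.29], [0.1, 2.45], [-1.04, 4.18], [0.21, 1.99], [-2.66, 2.66]. Speed limits (rad/s): [2.57, 2.57, 3.14, 3.14, 3.14, 3.14, 3.14].

### API

Orientations are given as a 3x3 rotation matrix whose columns are the frame's x, y, z axes.
In Python, from rig import * gives the robot as it stands. Calls block until the motion is done:
- movep(position, orientation): joint-space move of the TCP to a pose.
- move_l(position, attitude=None, feed=0.15, until_force=None): straight line of the TCP; attitude=None keeps the orientation; feed is the mean speed in m/s. With until_force (N) it stops when the force on the tool has changed by that much, and returns True; else False.
- move_joints(angles): joint-space move.
- command_gripper(opening, newtons=None): finger opening in m; newtons is the grip in N (None keeps the last); returns when the fingers have stopped.
- sleep(seconds).
- inverse_kinematics(position, orientation): joint angles nearest the present ones, or None.
- sense(): the state.
- camera(name): name is "scene" or "top" or "wrist"; returns (picture, depth): 480x640x3 uint8, red, green, blue; 480x640 float32, m along the optical axis (not along the pixel's ray), 0 where there is no reading.
- camera_params(name): a dict with "K" (3x3 intrinsics, pixels), "position" and "rotation" of the camera in the world; the wrist camera has in their place "tool_from_camera" (4x4, takes a point from camera to tool coordinates, whose origin is the TCP and whose axes are the tool frame's). Camera axes: x right, y down, z forward; pixel columns grow to the right and rows downward; lengths in m; the calibration is good to about 2 mm. A picture is of the moment at which its call begins: read the wrist's pose just before it. camera_params takes no time and is no camera call.
A pose or a line that the arm cannot do raises Unreachable and nothing moves.
- finish_job(): hands the job in, once; it reports no verdict.
The state is a dict: "time_s": time; "joint_pos": joint angles; "qd": joint speeds; "joint_efforts": joint torques, N m; "position": TCP position; "tcp_rot": TCP orientation; "wrist_force": force on the tool from outside, world axes, zero at the start; "ft_torque": the same for the moment, N m; "finger_gap": finger opening in m.
Only numpy, scipy, OpenCV 4.12 (cv2) and the standard library are available. Lean on these libraries where they do the work, as an engineer would, in place of code of your own. Each camera call takes 0.05 s, during which the arm holds its last target. There are 200 camera calls.

### The job

Use the straightedge to sweep the three bottle lids on the steel tray, as one group, up against the blue stop bar, and press gently so that for a good half second all three are squeezed snug at once between straightedge and stop. Leave them side by side in a straight row against the stop, then stand the straightedge back in the middle of its cork mat, lengthwise, and let go. Only the straightedge may touch the lids, and everything else stays where it is.

Things in the scene. Friction and masses are not known exactly. Their poses are not given: they have to be found in the camera images.
- tray: Fixed stainless steel tray, 360 mm (its x) by 280 mm (y). Origin at shelf level, 160 mm in from the open front edge; x points from the front to the stop bar. Flat floor 6 mm above the origin, from x = -160 to 194 mm. Rims 16 mm high on the sides (inner faces at y = -134 and 134 mm) and at the far end, none at the front.
- stopframe: Stop: two rails 8 mm high (y = -122 and 122 mm, x = 40 to 130 mm) with a blue crossbar clamped over them, 252 mm long (y), 12 thick, 26 high. Origin at the tray's origin but on its floor, same axes. The flat near face, square to x, is clamped somewhere from x = 55 to 95 mm: the place changes and is not reported, so look or feel for it. It does not yield to a gentle push.
- lid_white_mid (a point): Centre (9 mm above its underside) of the white plastic bottle lid: a disc 42 mm in diameter and 18 mm high lying flat and loose on the tray floor, about 30 g, in front of the stop bar. Its z axis points up; its yaw means nothing.
- lid_orange_mid (a point): Centre (9 mm above its underside) of the orange plastic bottle lid: a disc 42 mm in diameter and 18 mm high lying flat and loose on the tray floor, about 30 g, in front of the stop bar. Its z axis points up; its yaw means nothing.
- lid_green_mid (a point): Centre (9 mm above its underside) of the green plastic bottle lid: a disc 42 mm in diameter and 18 mm high lying flat and loose on the tray floor, about 30 g, in front of the stop bar. Its z axis points up; its yaw means nothing.
- mat: Cork mat, fixed, 280 mm long (its y) by 100 mm wide (its x), 4 mm thick; origin at the centre of its underside. The straightedge starts on it and goes back on it, long side along the mat's.
- grip (a point): Point to grip on the straightedge: centre of its black handle, 50 mm above the straightedge's underside. The handle is 60 mm long (y), 16 mm thick (x) and reaches from 22 to 72 mm above the underside. Pinch it across its thickness (x). z is up.
- straightedge: The straightedge, origin at the centre of its underside: an aluminium bar 200 mm long (y), 24 mm thick (x), 22 mm high, which stands on its own, with the black handle on the middle of its top. Both long faces and both ends are alike. 250 g.
- lid_white: The white lid, origin at the centre of its underside.
- lid_orange: The orange lid, origin at the centre of its underside.
- lid_green: The green lid, origin at the centre of its underside.
- teether: Bystander: pink silicone teether ring, 68 mm across, 12 mm high, on the tray behind the stop bar; leave alone
- bottle0: Bystander: closed glass bottle on its side in a wooden cradle, 48 mm thick, to the side; leave alone
- bottle1: Bystander: second glass bottle on its side in the cradle; leave alone
- beaker: Bystander: clear plastic beaker, 70 mm wide, 90 mm high, to the side; leave alone
- jar: Bystander: lidded jar, 64 mm wide, 70 mm high, to the side; leave alone
- dish: Bystander: white dish, 90 mm wide, 30 mm high, standing on the shelf beyond the far end of the mat; leave alone
Not all that is in view belongs to the job. Of the things like the lid_green, leave any that is black; of the rest the smaller one is meant.

How it is judged:
By the outcome, as a careful person would: the job done as asked, in the order asked, and still so for the second after the job is handed in, with the robot touching nothing.
It also fails if it takes over 69 s, if anything falls off the work surface, if the arm or the gripper's body presses on something with over 40 N, if the wrist force passes 120 N, or if a joint passes its speed limit or range.

## Working session

There is one attempt and no reset: what is moved stays moved. The work goes in short steps, each a Python script; the robot and the scene stay as the last script left them, time stands still between calls to the robot, and variables do not carry over. Pictures are saved under pics/ and viewed, about 8 in all and at most 12, crops included, and the job is handed in when it is done.

```bash
mkdir -p pics; ls
cat > h.py <<'E'
from rig import *
import numpy as np, cv2
def snap(cam,name):
    s=sense(); p,d=camera(cam); cv2.imwrite(f'pics/{name}.png',cv2.cvtColor(p,cv2.COLOR_RGB2BGR)); np.savez(f'pics/{name}.npz',p=p,d=d,pos=s['position'],R=s['tcp_rot']); return p,d
def pose(cam,pos=None,R=None):
    c=camera_params(cam);K=np.array(c['K'])
    if cam=='wrist':
        T=np.array(c['tool_from_camera']);R=np.array(R);return K,R@T[:3,3]+pos,R@T[:3,:3]
    return K,np.array(c['position']),np.array(c['rotation'])
def ray(uv,z,P):
    K,o,R=P;uv=np.atleast_2d(uv).astype(float)
    d=(R@np.linalg.inv(K)@np.c_[uv,np.ones(len(uv))].T).T
    return o+d*((z-o[2])/d[:,2])[:,None]
def cloud(d,P):
    K,o,R=P;v,u=np.mgrid[:d.shape[0],:d.shape[1]]
    pc=np.stack([(u-K[0,2])/K[0,0]*d,(v-K[1,2])/K[1,1]*d,d],-1)
    return pc@R.T+o
E
python3 - <<'E'
from h import *
for c in('scene','top'): snap(c,c+'0');print(c,camera_params(c))
print(camera_params('wrist')); print(sense())
E
```

```text
pics
scene {'K': array([[468.09497803,   0.        , 318.03351667],
       [  0.        , 468.09497803, 242.91320357],
       [  0.        ,   0.        ,   1.        ]]), 'position': array([ 1.48747157, -0.18333199,  1.29512713]), 'rotation': array([[ 0.20775208,  0.78008978, -0.59016863],
       [ 0.97815546, -0.16127256,  0.1311604 ],
       [ 0.00713888, -0.60452552, -0.79655379]])}
top {'K': array([[447.21165738,   0.        , 321.12114511],
       [  0.        , 447.21165738, 240.12415406],
       [  0.        ,   0.        ,   1.        ]]), 'position': array([0.36587863, 0.01877851, 1.24284896]), 'rotation': array([[-0.02150673, -0.98527153,  0.16963922],
       [-0.9995717 ,  0.01782246, -0.02321136],
       [ 0.01984611, -0.17006576, -0.98523285]])}
{'K': array([[382.14482868,   0.        , 318.05383915],
       [  0.        , 382.14482868, 239.73531741],
       [  0.        ,   0.        ,   1.        ]]), 'tool_from_camera': array([[-1.06136527e-03, -3.14718574e-01,  9.49184435e-01,
        -1.16240759e-01],
       [-2.29640272e-04, -9.49184868e-01, -3.14718975e-01,
     
[... 330 characters left out ...]
qd': array([-3.01240601e-04, -2.53627880e-03,  2.07689015e-04, -3.66402607e-03,
        1.01741826e-03,  1.36365110e-05, -3.51888035e-04]), 'joint_efforts': array([ 9.89324872e-04, -5.11515784e+01, -4.68609610e-02, -2.38390732e+01,
        1.08374210e-02,  4.28020707e-03,  1.53545358e-05]), 'position': array([0.26998635, 0.61813812, 0.25535734]), 'tcp_rot': array([[-6.38237407e-04, -9.16392443e-01,  4.00280505e-01],
       [-1.63392313e-03,  4.00281008e-01,  9.16390989e-01],
       [-9.99998461e-01, -6.91525650e-05, -1.75278912e-03]]), 'wrist_force': array([-0.37847427, -0.78257791,  0.13654857]), 'ft_torque': array([-0.02598384, -0.01619372, -0.00732972]), 'finger_gap': 0.08540295828076624}
```

View pics/scene0.png

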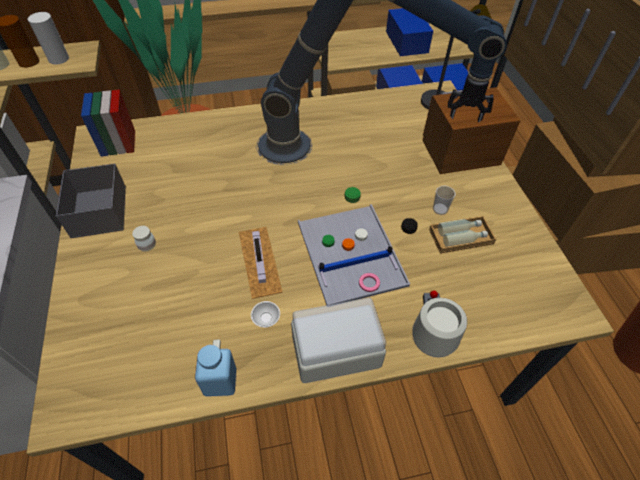

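View pics/top0.png

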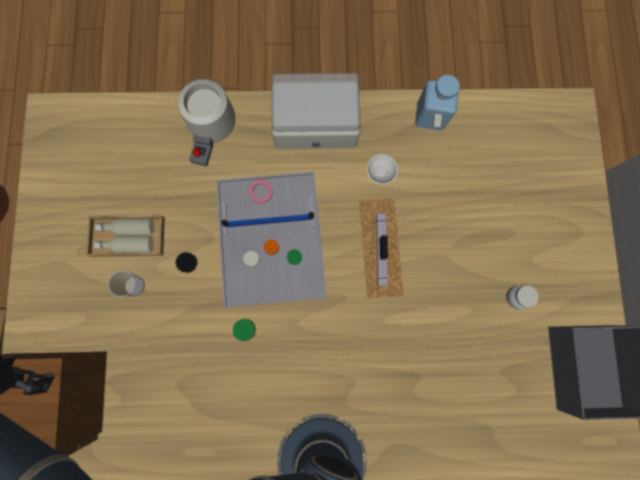

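The scene and top views show white, orange and green lids on the tray (top 251,259 / 272,247 / 295,257). The straightedge is on the mat (381,248) and the blue bar runs from (225,223) to (311,215).

There are three lookalikes for lid_green: the green one on the tray (295,257), a larger green one on the table (244,330) and a black one (186,262). The smaller green one, on the tray, fits. I'll measure them and confirm in a crop.

```bash
cat > m0.py <<'E'
from h import *
def blobs(p,lo,hi,amin=40):
    h=cv2.cvtColor(p,cv2.COLOR_RGB2HSV);m=cv2.inRange(h,lo,hi)
    n,l,s,c=cv2.connectedComponentsWithStats(m)
    return [(c[i].round(1),s[i,4],l==i) for i in range(1,n) if s[i,4]>=amin]
C={'green':((50,100,40),(85,255,255)),'orange':((5,200,150),(14,255,255)),'blue':((108,180,60),(125,255,255)),'pink':((160,80,150),(178,255,255))}
for cam in('top','scene'):
    z=np.load(f'pics/{cam}0.npz');P=pose(cam);pc=cloud(z['d'],P)
    for k,(lo,hi) in C.items():
        for c,a,m in blobs(z['p'],lo,hi):
            q=pc[m&(z['d']>0)]
            if np.hypot(*q.mean(0)[:2])>1.1: continue
            r=cv2.minAreaRect(np.argwhere(m)[:,::-1].astype(np.float32))
            print(cam,k,c,a,'cloud med',np.median(q,0).round(3),'z95',np.percentile(q[:,2],95).round(3),'ray@24mm',ray(c,.024,P).round(4)[0], 'rect',np.round(r[1],1),round(r[2],1))
z=np.load('pics/top0.npz');P=pose('top');pc=cloud(z['d'],P)
for n,uv in dict(tray=(240,285),mat=(370,230),handle=(383,247),bar=(381,270),bar2=(381,222),white=(251,259),table=(340,280)).items(): print(n,pc[uv[1],uv[0]].round(4))
p=z['p'][140:345,165:420]
cv2.imwrite('pics/crop.png',cv2.cvtColor(cv2.resize(p,None,fx=2.9,fy=2.9,interpolation=cv2.INTER_CUBIC),cv2.COLOR_RGB2BGR))
E
python3 m0.py
```

```text
top green [293.9 256.5] 163 cloud med [0.532 0.066 0.024] z95 0.027 ray@24mm [0.5315 0.0658 0.024 ] rect [13.4 13.4] 45.0
top green [243.5 329.6] 374 cloud med [0.337 0.201 0.025] z95 0.029 ray@24mm [0.3376 0.2021 0.024 ] rect [21. 21.] 90.0
top orange [270.8 246.5] 137 cloud med [0.561 0.129 0.023] z95 0.028 ray@24mm [0.5604 0.129  0.024 ] rect [12.7 12. ] 45.0
top blue [267.5 220.2] 254 cloud med [0.633 0.139 0.031] z95 0.035 ray@24mm [0.6347 0.138  0.024 ] rect [ 3.2 80.4] 84.9
top pink [260.3 190.7] 206 cloud med [0.722 0.159 0.017] z95 0.021 ray@24mm [0.7199 0.1581 0.024 ] rect [21.9 21.9] 45.0
scene green [113.3  21.7] 622 cloud med [-0.718 -0.647  0.218] z95 0.302 ray@24mm [-1.1085 -0.7285  0.024 ] rect [64.  14.1] 52.1
scene green [147.2  32.6] 2202 cloud med [-0.601 -0.511  0.204] z95 0.353 ray@24mm [-0.9617 -0.5529  0.024 ] rect [87.9 38.9] 71.6
scene green [186.2  37.7] 1759 cloud med [-0.683 -0.347  0.124] z95 0.248 ray@24mm [-0.8727 -0.3587  0.024 ] rect [30.  79.6] 1.8
scene green [ 95.7 103.6] 184 cloud med [-0.141 -0.687  0.199] z95 0.204 ray@24mm [-0.4007 -0.7685  0.
[... 286 characters left out ...]
48. 243.] 85 cloud med [0.567 0.126 0.024] z95 0.028 ray@24mm [0.5667 0.126  0.024 ] rect [ 8. 10.] 90.0
scene blue [ 86.6 104.4] 169 cloud med [-0.137 -0.721  0.2  ] z95 0.204 ray@24mm [-0.4027 -0.8069  0.024 ] rect [ 7.8 23.9] 8.7
scene blue [355.6 260.3] 364 cloud med [0.642 0.133 0.027] z95 0.035 ray@24mm [0.6418 0.133  0.024 ] rect [ 5.6 67.4] 76.3
scene pink [369.  281.5] 163 cloud med [0.728 0.156 0.017] z95 0.022 ray@24mm [0.731  0.1539 0.024 ] rect [19.1 17.7] 45.0
tray [0.4577 0.2153 0.0065]
mat [ 6.066e-01 -1.499e-01 -6.000e-04]
handle [ 0.5466 -0.1736  0.0678]
bar [ 0.4894 -0.172   0.0264]
bar2 [ 0.6243 -0.1785  0.0228]
white [0.5269 0.1833 0.0234]
table [ 0.4671 -0.0611 -0.008 ]
```

View pics/crop.png

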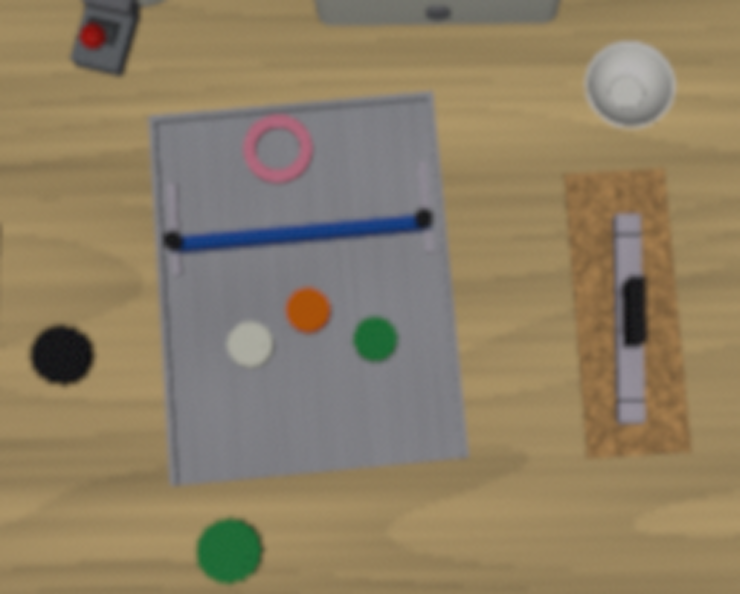

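Crop: the green lid on the tray is clearly smaller (44 px) than the one on the table (66 px), and the third is black. So the green lid on the tray is the one meant. The group is already side by side without overlap. Next, closer wrist views from three places.

```bash
cat >> h.py <<'E'
def att(a):  # tool down, jaw axis z at world angle a
    z=np.array([np.cos(a),np.sin(a),0]);x=np.array([0,0,-1.]);return np.c_[x,np.cross(z,x),z]
E
python3 - <<'E'
from h import *
for a in (0,np.pi):
  print([inverse_kinematics(p,att(a)) for p in ([.55,.12,.33],[.55,-.17,.33],[.55,-.17,.06])])
p=sense()['position'];move_l([p[0],p[1],.33])
a=0 if abs(inverse_kinematics([.55,.12,.33],att(0))[6])<abs(inverse_kinematics([.55,.12,.33],att(np.pi))[6]) else np.pi
print(a)
for n,y in (('wA',.12),('wB',0),('wC',-.2)):
    movep([.55,y,.33],att(a));sleep(.2);snap('wrist',n)
print(sense()['time_s'])
im=[cv2.resize(cv2.imread(f'pics/{n}.png'),(400,300)) for n in('wA','wB','wC')]
cv2.imwrite('pics/w.png',np.vstack([np.hstack(im[:2]),np.hstack([im[2],im[2]*0])]))
E
```

```text
[array([-0.66172115,  0.23432152,  0.45536232,  1.72821243, -0.10959799,
        1.20421237, -0.17778892]), array([-0.40079839,  0.30413603,  0.80736994,  1.71296957, -0.23215727,
        1.22371367,  0.46333538]), array([-0.21382569,  0.62190289,  0.59957578,  1.96191788, -0.52464282,
        0.71591431,  0.70496496])]
[array([ 0.56433605,  0.4553031 , -1.1705665 ,  1.66288589,  0.43192985,
        1.3148106 ,  2.45916519]), array([-0.5938822 ,  0.39984812,  1.11997776,  1.72086529, -0.3768226 ,
        1.26042044, -2.52825135]), array([-0.50866867,  0.86562603,  1.10400585,  1.97645058, -0.97572916,
        0.9634876 , -2.03989292])]
0
4.9167
```

View pics/w.png

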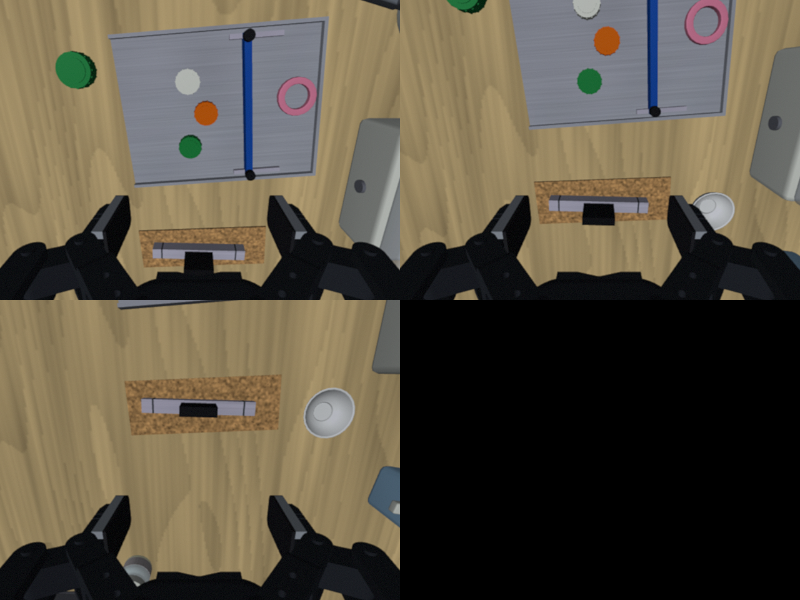

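The wrist views show the mat and straightedge lying lengthwise along world x, while the tray's x also runs along world x. So the tool must turn about 90° between pick and sweep. Next I'll measure the handle, bar, mat, lids and stop from the clouds and two-view triangulation.

```bash
cat > m1.py <<'E'
from h import *
from m0 import blobs,C
def tri(uvs,Ps):
    A=np.zeros((3,3));b=np.zeros(3)
    for uv,(K,o,R) in zip(uvs,Ps):
        d=R@np.linalg.inv(K)@[*uv,1];d/=np.linalg.norm(d);M=np.eye(3)-np.outer(d,d);A+=M;b+=M@o
    return np.linalg.solve(A,b)
V={}
for n in('wA','wB','wC'):
    z=np.load(f'pics/{n}.npz');P=pose('wrist',z['pos'],z['R']);V[n]=(z['p'],z['d'],P,cloud(z['d'],P))
def rect(q): r=cv2.minAreaRect((q[:,:2]*1000).astype(np.float32));return np.round(r[0],1),np.round(r[1],1),round(r[2],1)
for n in('wB','wC'):
    p,d,P,pc=V[n]
    roi=(d>0)&(pc[...,0]>.42)&(pc[...,0]<.69)&(pc[...,1]<-.12)&(pc[...,1]>-.23)
    hd=roi&(pc[...,2]>.066)&(pc[...,2]<.09); bar=roi&(pc[...,2]>.019)&(pc[...,2]<.034)
    print(n,'handle top',rect(pc[hd]),np.median(pc[hd][:,2]).round(4),'bar',rect(pc[bar]),np.median(pc[bar][:,2]).round(4),hd.sum(),bar.sum())
    for c,a,m in blobs(p,(8,90,60),(22,255,230),1500):
        q=ray(np.argwhere(m)[:,::-1],.004,P);rr=rect(q)
        if 80<min(rr[1])<130:print(n,'mat?',a,rr,'cloudz',np.median(pc[m&(d>0)][:,2]).round(4))
cs={}
for n in('wA','wB'):
    p,d,P,pc=V[n]
    for k,(lo,hi) in dict(C,white=((20,0,150),(60,60,255))).items():
        for c,a,m in blobs(p,lo,hi,300):
            q=pc[m&(d>0)]
            if len(q)==0: continue
            me=np.median(q,0)
            if not(.45<me[0]<.62 and .02<me[1]<.22) and k!='blue':continue
            t=m&(d>0)&(abs(pc[...,2]-me[2])<.004)
            (x,y),r=cv2.minEnclosingCircle((pc[t][:,:2]*1000).astype(np.float32))
            print(n,k,c,a,'med',me.round(4),'circ',round(x,1),round(y,1),'d',round(2*r,1));cs.setdefault(k,[]).append(c)
for k,v in cs.items():
    if len(v)==2 and k!='blue':print('tri',k,tri(v,[V['wA'][2],V['wB'][2]]).round(4))
p,d,P,pc=V['wA']
for c,a,m in blobs(p,*C['blue'],300):
    q=pc[m&(d>0)];q=q[(q[:,2]>.026)&(q[:,2]<.04)];print('stop',len(q),rect(q),np.median(q[:,2]))
    r=ray(np.argwhere(m)[:,::-1],.032,P);print('stop rays@.032',rect(r))
    # near edge
    qs=[]
    for y in np.arange(.04,.24,.02):
        s=q[abs(q[:,1]-y)<.006]
        if len(s)>10:qs.append((y,np.percentile(s[:,0],3)))
    f=np.polyfit(*zip(*qs),1);print('near face x=',f,'yaw deg',-np.degrees(np.arctan(f[0])))
fl=(d>0)&(pc[...,0]>.47)&(pc[...,0]<.5)&(abs(pc[...,1]-.13)<.05);print('floor z',np.median(pc[fl][:,2]))
E
sed -i 's/^for cam in/if __name__=="__main__":\n  for cam in/' m0.py
python3 - <<'E'
s=open('m0.py').read().split('if __name__')[0];open('m0.py','w').write(s)
E
python3 m1.py
```

```text
wB handle top (array([ 550. , -177.3]), array([17.6, 59.6]), 88.8) 0.0741 bar (array([ 549.8, -177.1]), array([ 25.8, 200. ]), 88.6) 0.0243 855 2499
wC handle top (array([ 549.9, -177.5]), array([16.4, 59.9]), 88.4) 0.0745 bar (array([ 549.9, -177.3]), array([ 24.6, 200. ]), 88.6) 0.0245 1092 3063
wA green [304.  234.5] 1030 med [0.5334 0.0677 0.0229] circ 533.2 66.3 d 42.7
wA orange [329.3 181.3] 1030 med [0.5619 0.1299 0.0231] circ 562.2 129.2 d 40.9
wA blue [395.9 164.6] 2660 med [0.6339 0.1507 0.0303] circ 631.1 135.2 d 224.8
wA white [299.8 130.4] 1103 med [0.5302 0.1843 0.023 ] circ 530.1 183.7 d 41.8
wB green [302.8 129.7] 1222 med [0.5335 0.0654 0.023 ] circ 533.3 65.1 d 42.2
wB orange [330.7  64.9] 1357 med [0.5624 0.1287 0.0232] circ 562.2 128.5 d 40.9
wB blue [403.8  82. ] 2465 med [0.6366 0.1134 0.0303] circ 634.8 104.1 d 161.9
wB white [298.4  11.4] 857 med [0.5305 0.1766 0.0232] circ 529.7 181.5 d 41.2
tri green [0.5331 0.0653 0.0154]
tri orange [0.5623 0.1291 0.02  ]
tri white [ 0.5288  0.1828 -0.0057]
stop 2127 (array([635.9, 135.6]), array([ 11. , 224.8]), 4.3) 0.030546572567341
stop rays@.032 (array([634. , 136.4]), array([ 14. , 226.2]), 4.3)
near face x= [-0.07697036  0.64124302] yaw deg 4.40139837550202
floor z 0.3697247722027792
```

Heights agree with the text to within 2 mm: handle top at 74, bar top at 24, lids at 23, stop at 30. The stop yaw is about 4.4°. The mat mask failed, so I'll find its edges from height and saturation in wC and check IK for both grasp directions.

```bash
cat > m2.py <<'E'
from h import *
from scipy import ndimage as nd
for n,cam in(('wC','wrist'),('wB','wrist'),('top0','top')):
    z=np.load(f'pics/{n}.npz');P=pose(cam,z['pos'],z['R']);hs=cv2.cvtColor(z['p'],cv2.COLOR_RGB2HSV).astype(int)
    v,u=np.mgrid[:480,:640];g=ray(np.c_[u.ravel(),v.ravel()],.004,P).reshape(480,640,3)
    inb=(abs(g[...,0]-.55)<.17)&(g[...,1]<-.09)&(g[...,1]>-.27)
    mat=(abs(g[...,0]-.55)<.125)&((abs(g[...,1]+.15)<.008)|(abs(g[...,1]+.205)<.008))
    tab=inb&(abs(g[...,1]+.105)<.012)
    print(n,'mat hsv',np.median(hs[mat],0),'table',np.median(hs[tab],0))
    hm,ht=np.median(hs[mat],0),np.median(hs[tab],0)
    m=inb&(np.abs(hs-hm).sum(-1)<np.abs(hs-ht).sum(-1))&(hs[...,0]<30)&(hs[...,1]>60)
    m=nd.binary_opening(nd.binary_closing(m,iterations=2 if cam=='top' else 6),iterations=2 if cam=='top' else 4)
    l,k=nd.label(m);m=l==1+np.argmax(nd.sum(m,l,range(1,k+1)))
    q=(g[m][:,:2]*1000).astype(np.float32);r=cv2.minAreaRect(q);print(n,'mat',r)
for a in(1.546,1.546-np.pi):
    for p in([.55,-.1774,.2],[.55,-.1774,.06]): print(round(a,2),inverse_kinematics(p,att(a)))
for a in(.077,):
    for p in([.467,.121,.2],[.467,.121,.064],[.58,.13,.064]): print(round(a,2),inverse_kinematics(p,att(a)))
E
python3 m2.py
```

```text
wC mat hsv [ 16. 128. 132.] table [ 20.  93. 147.]
wC mat ((558.8690185546875, -178.10670471191406), (279.5238037109375, 100.03903198242188), 2.496241569519043)
wB mat hsv [ 16. 127. 136.] table [ 20.  93. 153.]
wB mat ((561.0203247070312, -176.61727905273438), (287.0650939941406, 102.03955078125), 2.438810110092163)
top0 mat hsv [ 16. 132. 140.] table [ 20. 101. 155.]
top0 mat ((557.5634155273438, -177.1029510498047), (279.80029296875, 99.95157623291016), 2.391356945037842)
1.55 [ 0.00797999  0.37274291  0.29718087  1.8457638  -0.13222298  0.94221406
  1.90986739]
1.55 [ 0.06425107  0.5599679   0.23190665  1.94127893 -0.1998738   0.6622109
  1.96615297]
-1.6 [-0.40802941  0.48388138  0.88244673  1.86767573 -0.44159828  0.99850369
 -0.93093491]
-1.6 [-0.29686459  0.67250316  0.74521754  1.96172411 -0.65602803  0.76502223
 -0.76036354]
0.08 [-0.77767696  0.23194773  0.51195127  2.06483557 -0.14675477  0.87899428
 -0.10621733]
0.08 [-0.73304394  0.47351034  0.49289834  2.17034634 -0.40161796  0.58474744
  0.13022176]
0.08 [-0.58551099  0.59469846  0.39930495  1.90727671 -0.34221835  0.70637319
  0.09238303]
```

Mat: centre (0.559, -0.178), long axis at 2.4°, size as stated and two views agreeing. The straightedge sits 9 mm off centre and is turned -1.4°. I'll grasp it and lift.

Run:
```python
from h import *
a=np.radians(-91.4)
movep([.55,-.1774,.16],att(a)); print(sense()['wrist_force'])
move_l([.55,-.1774,.060],att(a),feed=.08)
command_gripper(.0,30); s=sense();print(s['finger_gap'],s['wrist_force'],s['position'],s['time_s'])
move_l([.55,-.1774,.15],feed=.1); s=sense();print(s['finger_gap'],s['wrist_force'],s['time_s'])
b=np.radians(4.4)
movep([.467,.121,.15],att(b));sleep(.2)
s=sense();print(s['finger_gap'],s['wrist_force'],s['ft_torque'],s['position'],s['time_s'])
snap('wrist','wD');snap('top','top1')
```

```text
[ 0.07101216 -0.10124036 -0.64939763]
0.015868703214075193 [-0.17237992 -0.22223014  0.94475205] [ 0.55006724 -0.17753964  0.06011233] 8.1667
0.015656694230709083 [-0.03826747 -0.39523958 -1.42382868] 9.2167
0.01577523485018614 [ 0.79566844  0.02276795 -2.70974903] [0.06113176 0.03297983 0.00827564] [0.46752072 0.1198104  0.14990624] 10.6
```

View pics/wD.png

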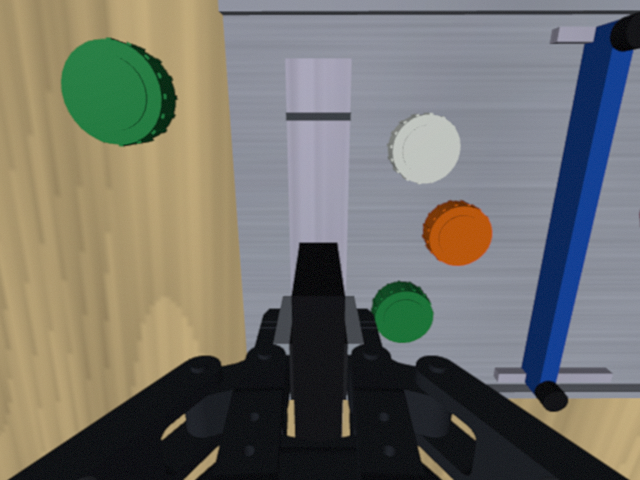

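wD: the straightedge (columns 285–350) is held squarely over the tray floor, short of the lids at (425,148), (457,233) and (403,312), with the stop at right. I'll check relative yaw in this view, then descend, sweep and feel for the stop.

Run:
```python
from h import *
from m0 import blobs,C
z=np.load('pics/wD.npz');P=pose('wrist',z['pos'],z['R']);p,d=z['p'],z['d'];pc=cloud(d,P)
m=[b for b in blobs(p,*C['blue'],300)][0][2]
q=pc[m&(d>0)&(abs(pc[...,2]-.031)<.004)]
r=cv2.minAreaRect((q[:,:2]*1000).astype(np.float32));print('stop top',r,len(q),'z',np.median(q[:,2]))
e=[(y,np.percentile(q[abs(q[:,1]-y)<.005][:,0],3)) for y in np.arange(.04,.23,.01) if (abs(q[:,1]-y)<.005).sum()>10]
f=np.polyfit(*zip(*e),1);print('near edge',f,np.degrees(np.arctan(-f[0])))
b=pc[(d>0)&(pc[...,2]>.105)&(pc[...,2]<.125)&(abs(pc[...,0]-.46)<.05)&(pc[...,1]>.16)&(pc[...,1]<.25)]
print('bar',cv2.minAreaRect((b[:,:2]*1000).astype(np.float32)),np.median(b[:,2]))
for lo in (.45,): 
    fl=pc[(d>0)&(abs(pc[...,0]-.53)<.02)&(abs(pc[...,1]-.23)<.01)];print('floor',np.median(fl[:,2]))
```

```text
stop top ((635.5145263671875, 140.25762939453125), (13.658281326293945, 240.37538146972656), 4.377083778381348) 7110 z 0.030572706573258446
near edge [-0.0763437  0.6402572] 4.365703595857493
bar ((461.85107421875, 189.05685424804688), (24.396135330200195, 59.73261260986328), 4.230763912200928) 0.11441810119911879
floor 0.004727483696876811
```

```bash
cat >> h.py <<'E'
B=np.radians(4.38);U=np.array([np.cos(B),np.sin(B)]);W=np.array([-U[1],U[0]])
def tp(u,z,v=.085): return [*(u*U+v*W),z]
def rep(t=''):
    s=sense();print(t,'u %.4f'%(s['position'][:2]@U),'z %.4f'%s['position'][2],'Fu %.2f'%(s['wrist_force'][:2]@U),'F',s['wrist_force'].round(2),'M',s['ft_torque'].round(3),'t %.2f'%s['time_s']);return s
E
python3 - <<'E'
from h import *
A=att(np.radians(4.43))
move_l(tp(.475,.11),A,feed=.08)
move_l(tp(.475,.064),feed=.06);rep('down')
move_l(tp(.568,.064),feed=.04);rep('swept')
print(move_l(tp(.596,.064),feed=.012,until_force=6));rep('touch')
for i in range(3): sleep(.1);rep()
snap('wrist','wE')
E
```

```text
down u 0.4753 z 0.0642 Fu -0.45 F [-0.44 -0.14 -2.86] M [0.054 0.008 0.025] t 12.27
swept u 0.5679 z 0.0640 Fu -1.37 F [-1.37 -0.1  -1.87] M [-0.03   0.061  0.057] t 14.74
True
touch u 0.5847 z 0.0629 Fu -0.60 F [-0.64  0.49 -2.37] M [ 0.012 -0.029 -0.029] t 16.23
 u 0.5839 z 0.0624 Fu -0.20 F [-0.24  0.41 -1.13] M [ 0.033  0.002 -0.018] t 16.33
 u 0.5836 z 0.0622 Fu 0.72 F [ 0.71  0.17 -2.38] M [ 0.077 -0.013  0.021] t 16.43
 u 0.5835 z 0.0622 Fu 0.21 F [ 0.17  0.45 -1.36] M [-0.018 -0.065  0.013] t 16.53
```

View pics/wE.png

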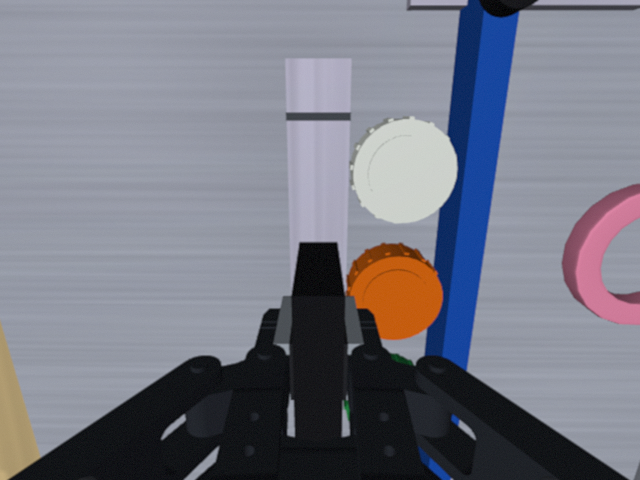

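wE: white (405,170) and orange (395,295) sit between straightedge and stop, with green under the gripper. Contact came at u=0.5847, as predicted, and then the arm relaxed. I'll press in small steps to a sustained gentle force and hold, watching the moment for squareness.

Run:
```python
from h import *
A=att(np.radians(4.43))
def mean(n=6):
    v=[]
    for _ in range(n): sleep(.04);s=sense();v.append([s['wrist_force'][:2]@U,*s['ft_torque'],s['position'][:2]@U,s['position'][2]])
    return np.mean(v,0).round(4)
u=.584
while u<.600:
    u+=.001; move_l(tp(u,.064),A,feed=.02); m=mean(); print(round(u,4),m,round(sense()['time_s'],2))
    if m[0]<-9: break
for _ in range(3): print(mean())
```

```text
0.585 [0.2076 0.0101 0.0056 0.0088 0.585  0.064 ] 17.09
0.586 [-2.5923 -0.0604  0.5915 -0.0879  0.5854  0.0638] 17.59
0.587 [-5.069  -0.1054  1.2136 -0.0904  0.5856  0.0637] 18.09
0.588 [-6.7081 -0.1463  1.5806 -0.1097  0.5857  0.0635] 18.59
0.589 [-8.3408 -0.1681  1.9299 -0.1131  0.5858  0.0634] 19.09
0.59 [-9.7997 -0.2155  2.3039 -0.1024  0.5859  0.0632] 19.59
[-9.566  -0.2086  2.3061 -0.0957  0.5859  0.0632]
[-10.1265  -0.2042   2.3105  -0.0948   0.586    0.0632]
[-9.826  -0.2021  2.3186 -0.0673  0.5859  0.0632]
```

About 10 N steady. The moment about vertical is small (force centre about 8 mm off the middle), so the outer lids must share the load. I'll trim the yaw a little to confirm and hold.

Run:
```python
from h import *
def mean(n=6):
    v=[]
    for _ in range(n): sleep(.04);s=sense();v.append([s['wrist_force'][:2]@U,s['ft_torque'][2],s['position'][:2]@U])
    return np.mean(v,0).round(4)
for dg in(4.3,4.15):
    move_l(tp(.5905,.064),att(np.radians(dg)),feed=.02);print(dg,mean(8),mean(8))
    if mean(4)[1]>-.02: break
for _ in range(3): print(mean(6),round(sense()['time_s'],2))
snap('wrist','wF');snap('scene','sc1')
z=np.load('pics/wF.npz');P=pose('wrist',z['pos'],z['R']);pc=cloud(z['d'],P);d=z['d']
from m0 import blobs,C
m=max(blobs(z['p'],*C['blue'],300),key=lambda b:b[1])[2];q=pc[m&(d>0)&(abs(pc[...,2]-.031)<.004)]
print('stop',cv2.minAreaRect((q[:,:2]*1000).astype(np.float32)))
b=pc[(d>0)&(abs(pc[...,2]-.0275)<.005)&(((pc[...,:2]@U)-.5855).__abs__()<.014)&(pc[...,1]>.18)]
print('bar',cv2.minAreaRect((b[:,:2]*1000).astype(np.float32)))
```

```text
4.3 [-10.788    0.0132   0.586 ] [-1.10234e+01 -1.08000e-02  5.86000e-01]
[-10.5203   0.0205   0.586 ] 21.68
[-1.08088e+01  4.70000e-03  5.86000e-01] 21.93
[-10.5231  -0.0112   0.586 ] 22.18
stop ((633.0906982421875, 176.66519165039062), (13.05354118347168, 143.9284210205078), 4.424200534820557)
bar ((572.3155517578125, 203.81356811523438), (26.532285690307617, 49.64995574951172), 4.346399307250977)
```

The moment is now about 0 at a steady 10.7 N, held for over a second, so all three lids share the load. Back off straight, lift clear and check the row.

Run:
```python
from h import *
move_l(tp(.575,.064),feed=.02);move_l(tp(.50,.064),feed=.08)
move_l(tp(.50,.16),feed=.12);rep()
movep(tp(.47,.22),att(np.radians(4.4)));sleep(.15);snap('wrist','wG');rep()
from m0 import blobs,C
z=np.load('pics/wG.npz');P=pose('wrist',z['pos'],z['R']);d=z['d'];pc=cloud(d,P)
for k,(lo,hi) in dict(C,white=((20,0,150),(60,60,255))).items():
    for c,a,m in blobs(z['p'],lo,hi,300):
        q=pc[m&(d>0)]
        if len(q)==0:continue
        zm=np.median(q[:,2]);q=q[abs(q[:,2]-zm)<.004];(x,y),r=cv2.minEnclosingCircle((q[:,:2]*1000).astype(np.float32))
        print(k,c,a,'u,v',(np.array([x,y])@U).round(1),(np.array([x,y])@W).round(1),'d',round(2*r,1),'z',zm.round(4))
```

```text
u 0.4994 z 0.1593 Fu -0.39 F [-0.38 -0.21 -2.01] M [-0.003  0.02   0.006] t 25.23
 u 0.4695 z 0.2186 Fu 0.14 F [ 0.13  0.1  -2.71] M [0.023 0.009 0.01 ] t 25.81
green [169.4  97.8] 5346 u,v 353.5 175.7 d 60.9 z 0.0243
green [482.4 275.9] 2004 u,v 617.9 25.2 d 44.1 z 0.0228
orange [495.2 212.2] 1848 u,v 617.8 85.8 d 42.6 z 0.0232
blue [530.8 189.3] 6944 u,v 639.2 90.0 d 242.4 z 0.0297
pink [613.3 193.4] 1543 u,v 732.3 102.7 d 66.7 z 0.0167
white [505.3 142.5] 2160 u,v 617.3 142.7 d 42.7 z 0.0232
```

View pics/wG.png

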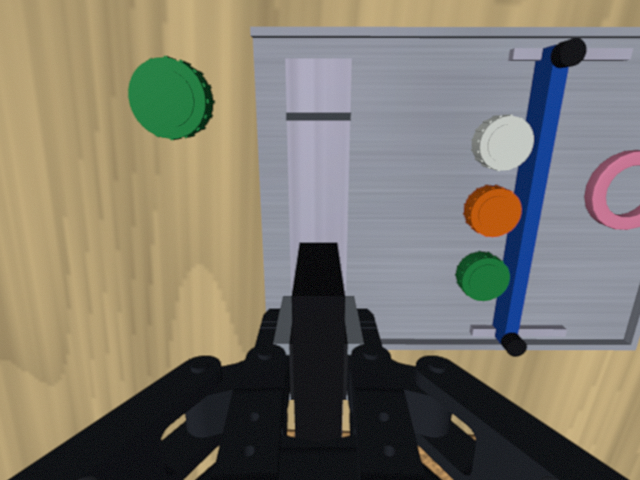

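wG: lids at (503,142), (492,211) and (483,276) in a straight row against the stop, all at u = 617.3–617.9 mm (face at 638.4, minus a 21 mm radius). Now return the straightedge.

```bash
python3 - <<'E'
from h import *
c=[.5588,-.1778];A=att(np.radians(2.45-90))
movep([*c,.16],A);sleep(.2)
move_l([*c,.07],A,feed=.08)
print(move_l([*c,.057],feed=.015,until_force=3));s=rep('down')
command_gripper(.085);sleep(.2);rep('open')
move_l([*c,.2],feed=.12);sleep(.2)
movep([.55,-.2+.0,.33],att(0));sleep(.2);snap('wrist','wH');snap('top','top2');rep()
z=np.load('pics/wH.npz');P=pose('wrist',z['pos'],z['R']);d=z['d'];pc=cloud(d,P)
roi=(d>0)&(abs(pc[...,0]-.56)<.13)&(abs(pc[...,1]+.178)<.06)
q=pc[roi&(abs(pc[...,2]-.0245)<.006)];print('bar',cv2.minAreaRect((q[:,:2]*1000).astype(np.float32)),np.median(q[:,2]))
im=cv2.imread('pics/wH.png');t=cv2.imread('pics/top2.png')[130:345,140:430]
cv2.imwrite('pics/end.png',np.hstack([cv2.resize(im,(400,300)),cv2.resize(t,(400,300))]))
E
sed -i "s/(('wC','wrist'),('wB','wrist'),('top0','top'))/(('wH','wrist'),)/" m2.py; python3 m2.py | head -2
```

```text
True
down u 0.5436 z 0.0601 Fu -0.01 F [-0.05  0.49  5.86] M [ 0.068 -0.015 -0.008] t 29.15
open u 0.5427 z 0.0592 Fu 0.71 F [0.69 0.29 0.86] M [ 0.06  -0.037 -0.001] t 30.02
 u 0.5331 z 0.3296 Fu 0.07 F [ 0.1  -0.44  0.09] M [ 0.037 -0.01  -0.031] t 33.04
bar ((558.726806640625, -177.70245361328125), (200.017333984375, 24.44090461730957), 2.539602518081665) 0.024502043118805245
wH mat hsv [ 16. 128. 132.] table [ 20.  93. 147.]
wH mat ((558.8379516601562, -178.02413940429688), (279.4209899902344, 100.2475814819336), 2.550119400024414)
```

View pics/end.png

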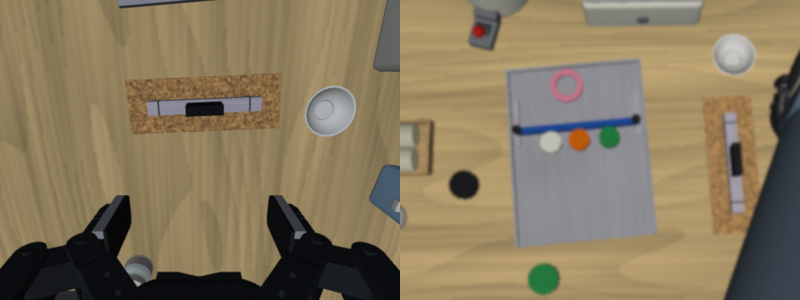

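The straightedge stands within 0.4 mm and 0.1° of the mat's centre and axis. The row of lids is intact and the bystanders look unmoved, so I'm handing in.

```bash
python3 -c "
from h import *
print(finish_job())"
```

```text
the job is handed in; nothing more can be done
None
```

The three lids are in a row against the stop bar, the straightedge is back on its mat, and I handed the job in at about 33 s of the 69 s allowed.

- **Squeeze:** I swept the lids together and pressed at about 10 N. After a small yaw trim the moment about vertical was near zero, which means all three shared the load. I held that for over 1 s.
- **Lids:** Their centres line up to within 0.6 mm, each 20.5–21.1 mm from the stop face. The lid radius is 21 mm, so they are touching it. There are gaps of about 15–19 mm between neighbouring lids, because I pushed them straight forward as they lay.
- **Straightedge:** It stands within 0.4 mm and about 0.1° of the mat's centre and long axis, released. The gripper is clear at 0.33 m height.
- **Bystanders:** They look unmoved in the last pictures. I did not measure each one again.
- **Checks that disagreed:**
  - The scene camera was about 8 mm off the others in x, so I used the wrist camera.
  - Depth readings were about 1.5 mm low.
  - One height for the white lid was wrong because it was cut off at the picture edge, so I ignored it.
  - The first push stopped on contact and then relaxed, so I pressed again in small steps.

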